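# Find the rattling capped tube and clip it down for reopening

### The arm

A 6-joint arm with a two-finger parallel gripper is mounted at the origin on the work surface. World frame = base frame: x ahead of the robot, y to its left, z up, the work surface at z = 0. Lengths are in m, angles in rad, forces in N, time in s.
With the tool pointing down it reaches from about 0.375 to 0.9 m from the base axis. Payload 3.1 kg.
Tool frame: the origin (TCP) lies midway between the tips of the shut fingers; the grasp point (between the pads) lies 19 mm behind it; x points along the fingers, z is the direction in which the jaws open and shut, and the axes are right-handed (so a half turn about x gives the same grasp; the last joint's range is limited). The gripper opens to 87 mm and grips with 3 to 60 N. Pads are 19 mm wide; open, the fingers measure 117 mm over their backs; the gripper's body (75 mm by 190 mm) begins 51 mm behind the grasp point.
Start: joints at [1.034, 0.527, 1.433, -0, 1.181, -0.178], TCP at [0.219, 0.585, 0.223] pointing down, gripper open.
Joint ranges: [-3.08, 3.08], [-0.75, 2.2], [0.22, 2.44], [-1.43, 4.57], [0, 2.65], [-2.85, 2.85]. Speed limits (rad/s): [2.79, 2.79, 3.14, 3.14, 3.14, 3.14].

### API

Orientations are given as a unit quaternion [x, y, z, w].
In Python, from rig import readout, imaging, robot gives the robot as it stands. The module is installed in compiled form; this text tells all that it offers.
- The arm moves only by the tool play_rows, never from a script. Its argument "rows" is text: rows parted by semicolons, each of 7 numbers parted by spaces: the turn, a rotation vector about the tool's x, y, z in rad, then the shift along the tool's x, y, z in mm, then the closure, from 0 (fully open) to 1 (shut). In form: ax ay az tx ty tz gripper; .... A call has 1 to 8 rows; each row shifts and turns the commanded pose from where the row before left it, along the tool's axes as they then stand; what a row does not reach is not made up. A row lasts 1/12 s, in which the tool goes at most 41.7 mm and 7.16 degrees, less where a joint would pass 70% of its speed; a pose out of reach is approached as far as the arm can. A call with a gripper value outside its range is refused whole. The fingers move at their own pace and stop on an object; "squeeze" is the grip in N (left out, the last holds). Time passes only in rows, so rows that do not move let the fingers close. It gives the time, the measured TCP pose, the force and the opening at its end, in the units of the state.
- readout.get_obs(): the state, without advancing time (a new reading comes with each control period).
- imaging.camera(name): name is "scene" or "side" or "wrist"; returns the picture (420x560x3 uint8, blue, green, red); there is no depth.
- imaging.camera_info(name): a dict with "K" (3x3 intrinsics, pixels), "world_to_cam" (4x4, takes a point from world to camera coordinates). Camera axes: x right, y down, z forward; pixel columns grow to the right and rows downward; lengths in m; the calibration is good to about 2 mm. The wrist camera is an equidistant fisheye: a pixel r from the principal point sees the ray r / f radians off the axis. A picture is of the moment at which its call begins: read the wrist's pose just before it. camera_info takes no time and is no camera call; for the wrist camera it gives the pose at the moment of the call.
- robot.hand_in(): hands the job in, once; it reports no verdict.
The state is a dict: "time": time; "q": joint angles; "joint_velocities": joint speeds; "joint_torque": joint torques, N m; "position": TCP position; "tool_rot": TCP orientation; "ft_force": force on the tool from outside, world axes, zero at the start; "moment": the same for the moment, N m; "grip_width": finger opening in m.
Only numpy, scipy, OpenCV 4.12 (cv2) and the standard library are available. Lean on these libraries where they do the work, as an engineer would, in place of code of your own. Each camera call takes 0.05 s, during which the arm holds its last target. There are 200 camera calls.

### The job

One of the three capped tubes lying in the rack has a steel slug left loose inside. Pick the tubes up one at a time and rock or shake them gently lengthways, end to end and back, feeling for the weight sliding inside; lay every sound tube back in its own place in the rack. Carry the one with the loose slug, lying flat and centred, to the clip holder, press it gently down between the spring clips until it is fully home, let go, and leave the other things on the bench alone.

Things in the scene. Friction and masses are not known exactly. Their poses are not given: they have to be found in the camera images.
- rack: Fixed plywood rack, board 160 x 270 x 12 mm, origin under its middle. Three places 95 mm apart along y, each a pair of wooden V saddles at x = +-55 mm (18 mm wide, up to 37 mm above the bench); a tube lies in each, level, along the rack's x, its axis 45 mm above the bench. Between the saddles the middle 90 mm of a tube is free for fingers, down to the board.
- rack_place1 (a point): Centre of the tube at the start in the place on the rack's +y side (up to 2 mm off along x); axes as the rack's. Fixed to the rack: does not follow the tube. All three tubes look alike: black plastic, dark steel end caps, 40 mm diameter, 170 mm long, sealed, about 300 g (+-20 %).
- rack_place2 (a point): The same for the middle place. Any one of the three tubes, changing from start to start, has an about 150 g steel slug inside that slides up to 50 mm either way from the middle along the tube; it starts to slide at about 10 degrees of tilt or 1.5 m/s2, and stays put when level. The sound tubes have nothing moving inside and balance at their middle.
- rack_place3 (a point): The same for the place on the rack's -y side.
- holder: Fixed clip holder, plywood board 190 x 120 x 12 mm, origin under its middle. Two aluminium pipe clips at x = +-60 mm, each 20 mm wide, 104 mm over the sides (y), 68 mm high, with a rigid seat 25 mm above the bench and two sprung round jaws. The middle 100 mm between the clips is free for fingers. Do not press on it with more than 40 N.
- holder_seat (a point): Centre of the tube when fully home in the holder: 45 mm above the bench, tube along this point's x, either way round. Coming straight down, the tube meets the jaws when its axis is about 24 mm above home, needs about 8 to 12 N to pass them, then comes to rest on the rigid seat, held down by the jaws.
- tape_mid (a point): Bystander: middle of a tape measure, 65 x 35 x 60 mm, standing on the bench. Leave alone.
- offcut_mid (a point): Bystander: middle of a plywood offcut 100 x 140 x 30 mm. Leave alone.
- driver_grip (a point): Bystander: handle of a screwdriver lying on the bench. Leave alone.
- glue_mid (a point): Bystander: middle of a glue bottle, 56 mm diameter, 130 mm tall. Leave alone.
Not all that is in view belongs to the job. Leave any turquoise look-alike of the holder alone.

How it is judged:
On the way, in this order (a step that is already met when the one before it is completed fails the run):
1. the tube with the loose slug is held off the rack and its slug has slid to one end (distance of tube_a_mid from where it was at the start of the episode above 0.025 m and contact force between the fingers and tube_a above 1 N and (value of joint slug above 0.04 m or value of joint slug below -0.04 m)).
2. still held, its slug has slid back across the middle (distance of tube_a_mid from where it was at the start of the episode above 0.025 m and contact force between the fingers and tube_a above 1 N and value of joint slug between -0.02 and 0.02 m).
At the end, for the whole second after the job is handed in: The tube with the loose slug is fully home in the holder (within 20 mm along, 4 mm across, 3 mm in height, 3.4 degrees); both sound tubes lie in their own rack places (within 15 mm of their starts, 4.6 degrees of the rack's x axis); all tubes at rest and released (x of tube_a_mid in the frame of holder_seat between -0.02 and 0.02 m and y of tube_a_mid in the frame of holder_seat between -0.004 and 0.004 m and z of tube_a_mid in the frame of holder_seat between -0.003 and 0.003 m and angle between the x axis of tube_a and the x axis of holder_seat, either way round below 0.06 rad and distance of each of tube_b_mid, tube_c_mid from where it was at the start of the episode below 0.015 m and angle between the x axis of each of tube_b, tube_c and the x axis of rack, either way round below 0.08 rad and linear speed of each of tube_a, tube_b, tube_c below 0.02 m/s and contact force between the fingers and tube_a below 0.1 N and contact force between the fingers and tube_b below 0.1 N and contact force between the fingers and tube_c below 0.1 N); the robot touches nothing.
It fails at once if the holder is pressed with more than 40 N (contact force between any of tube_a, tube_b, tube_c, the arm, the fingers and holder above 40 N).
It fails at once if a tube is shaken or swung roughly (faster than 1.2 m/s) (linear speed of any of tube_a, tube_b, tube_c above 1.2 m/s).
It fails at once if another thing on the bench is disturbed by more than 20 mm (distance of any of tape_mid, offcut_mid, driver_grip, glue_mid from where it was at the start of the episode above 0.02 m).
It also fails if it takes over 72 s, if anything falls off the work surface, if the arm or the gripper's body presses on something with over 40 N, if the wrist force passes 120 N, or if a joint passes its speed limit or range.

## Working session

There is one attempt and no reset: what is moved stays moved. The work goes in short steps, Python scripts to look and compute and a tool call to move; the robot and the scene stay as the last step left them, time stands still between calls to the robot, and variables do not carry over. Pictures are saved under pics/ and viewed, about 8 in all and at most 12, crops included, and the job is handed in when it is done.

Besides the shell and the picture viewer there is one more tool, called as name(argument=value, ...), one argument or row to a line, values as JSON. play_rows: Moves the arm, as the interface text tells. Its arguments: {"type":"object","properties":{"rows":{"type":"string"},"squeeze":{"type":"number"}},"required":["rows"]}

```bash
mkdir -p pics
python3 - <<'E'
from rig import readout, imaging, robot
import cv2,numpy as np
o=readout.get_obs()
for k,v in o.items(): print(k,np.round(v,4))
for n in("scene","side"):
    cv2.imwrite(f"pics/{n}0.png",imaging.camera(n)); i=imaging.camera_info(n); print(n,np.round(i["K"],1).tolist(),np.round(i["world_to_cam"],4).tolist())
i=imaging.camera_info("wrist");print(i)
E
```

```text
time 0.0
q [ 1.0345  0.5285  1.4339 -0.      1.1814 -0.1785]
joint_velocities [0.0005 0.0003 0.0004 0.0003 0.0001 0.0002]
joint_torque [ 1.30000e-03 -4.40029e+01 -1.76593e+01  6.34000e-02  5.80000e-02
 -2.00000e-04]
position [0.2185 0.5848 0.2216]
tool_rot [-0.4034  0.5817  0.4027  0.5803]
ft_force [ 0.4283  0.7282 -0.0381]
moment [-0.0104  0.0263  0.0124]
grip_width 0.0869
scene [[464.9, 0.0, 282.9], [0.0, 464.9, 203.7], [0.0, 0.0, 1.0]] [[0.8847, 0.4657, 0.0189, -0.4828], [0.2967, -0.5314, -0.7935, -0.1009], [-0.3595, 0.7076, -0.6083, 1.2421], [0.0, 0.0, 0.0, 1.0]]
side [[428.9, 0.0, 284.5], [0.0, 428.9, 206.1], [0.0, 0.0, 1.0]] [[0.8726, -0.4881, 0.0193, -0.4567], [-0.2767, -0.5266, -0.8038, 0.2039], [0.4025, 0.6961, -0.5945, 0.7132], [0.0, 0.0, 0.0, 1.0]]
{'K': array([[325.1922621 ,   0.        , 272.18436386],
       [  0.        , 325.1922621 , 211.04147372],
       [  0.        ,   0.        ,   1.        ]]), 'world_to_cam': array([[ 0.35069048,  0.93648975, -0.00177146, -0.62390885],
       [ 0.89303989, -0.33384897,  0.30170286, -0.03593113],
       [ 0.28195024, -0.10738631, -0.95340036,  0.39190815],
       [ 0.        ,  0.        ,  0.        ,  1.        ]])}
```

View pics/scene0.png

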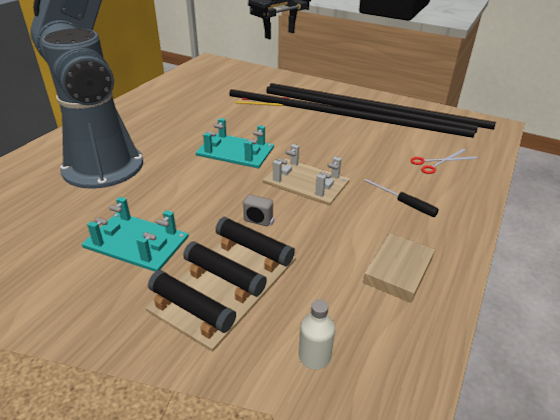

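View pics/side0.png

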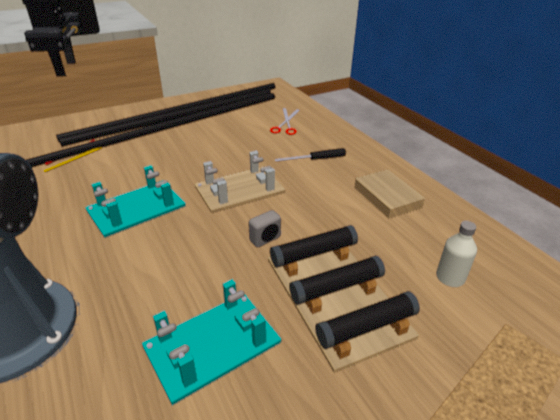

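Run:
```python
import cv2,numpy as np
a=cv2.imread("pics/scene0.png");b=cv2.imread("pics/side0.png")
f=lambda im,x,y,w,h,s:cv2.resize(im[y:y+h,x:x+w],None,fx=s,fy=s,interpolation=cv2.INTER_CUBIC)
A=f(a,258,135,100,75,4);B=f(b,188,140,100,75,4)
C=f(a,140,210,160,130,2.5);D=f(b,262,220,160,140,2.5)[:325]
cv2.imwrite("pics/crop1.png",np.hstack([np.vstack([A[:270],C[:325]]),np.vstack([B[:270],D])]))
```

```text
(no output)
```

View pics/crop1.png

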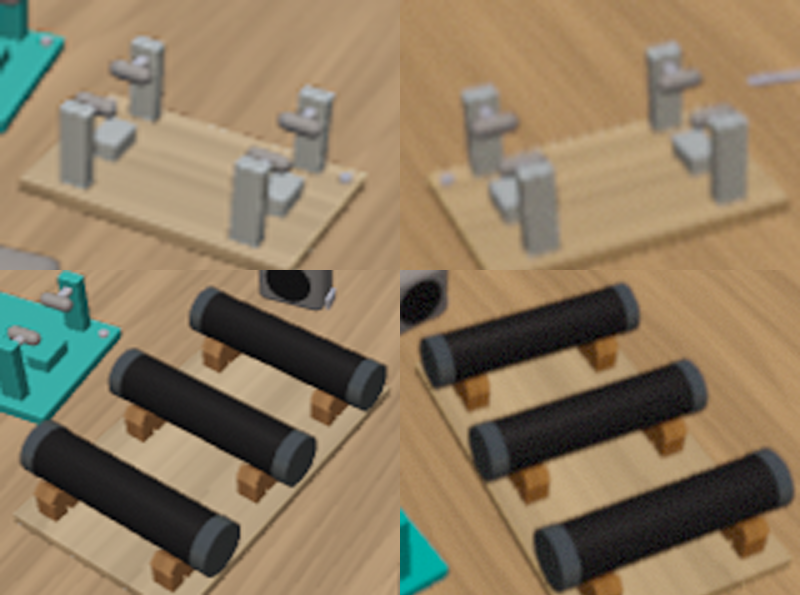

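```bash
cat > h.py <<'E'
import cv2,numpy as np
from rig import readout, imaging, robot
def proj(n,P):
    i=imaging.camera_info(n);T=np.array(i["world_to_cam"]);c=np.atleast_2d(P)@T[:3,:3].T+T[:3,3]
    u=c@np.array(i["K"]).T;return u[:,:2]/u[:,2:]
def R2(a):return np.array([[np.cos(a),-np.sin(a)],[np.sin(a),np.cos(a)]])
E
cat > m.py <<'E'
from h import *
from scipy.optimize import least_squares,minimize
S=lambda x,y:(258+x/4,135+y/4); D=lambda x,y:(188+(x-400)/4,140+y/4)
# local x along board; order by scene: left->front is +x (say)
obs=[("scene",(-95,-60,12),S(22,179)),("scene",(95,-60,12),S(291,258)),("scene",(95,60,12),S(366,177)),("scene",(-95,60,12),S(118,97)),
("side",(-95,60,12),D(430,180)),("side",(95,-60,12),None),("side",(95,60,12),None),
("scene",(-60,-52,68),S(77,107)),("scene",(60,-52,68),S(249,168)),("scene",(-60,52,68),S(150,39)),("scene",(60,52,68),S(317,88)),
]
# side view: left back..; camera looks along +x,+y differently: decide by fit
sid=[((-95,60,12),D(430,180)),((95,-60,12),D(788,195)),((-95,-60,12),D(480,262)),
((-60,-52,68),D(535,168)),((60,-52,68),D(729,118)),((-60,52,68),D(481,88)),((60,52,68),D(663,45))]
O=[o for o in obs if o[0]=="scene"]+[("side",)+s for s in sid]
def res(p):
    r=[]
    for n,l,o in O:
        l=np.array(l)/1e3; w=np.r_[R2(p[2])@l[:2]+p[:2],l[2]+p[3]]
        r.append(proj(n,w)[0]-o)
    return np.array(r).ravel()
s=least_squares(res,[.5,.3,-.2,0],loss="soft_l1");print("holder",np.round(s.x,4),np.round(np.abs(res(s.x)),1).reshape(-1,2).tolist())
def hull(n,p,up):
    x,y,z,yaw=p;a=np.array([np.cos(yaw),np.sin(yaw),0]);b=np.array([-a[1],a[0],0]);t=np.linspace(0,2*np.pi,40)[:,None]
    c=np.r_[[x,y,z]];pts=np.vstack([c+e*.085*a+.02*(np.cos(t)*b+np.sin(t)*np.array([0,0,1])) for e in(-1,1)])
    return cv2.convexHull((proj(n,pts)+.5).astype(np.float32))*up
up=4
ROI={"scene":(140,210,300,345),"side":(262,220,425,350)}
M={}
for n in ROI:
    im=cv2.imread(f"pics/{n}0.png").astype(int);x0,y0,x1,y1=ROI[n]
    g=np.zeros(im.shape[:2],np.uint8);m=(im[...,2]<95)&(im[...,2]<=im[...,0]+12);g[y0:y1,x0:x1]=m[y0:y1,x0:x1]*255
    g=cv2.morphologyEx(g,cv2.MORPH_OPEN,np.ones((3,3),np.uint8))
    k,lab,st,ce=cv2.connectedComponentsWithStats(g);big=[i for i in range(1,k) if st[i,4]>800]
    print(n,[(np.round(ce[i]).tolist(),st[i,4]) for i in big])
    M[n]=[(lab==i,ce[i]) for i in big]
for guess in M["scene"]:
    # start: triangulate centroid of scene with side candidates, choose z nearest .045
    best=None
    for c2 in M["side"]:
        f=lambda q:np.r_[proj("scene",q)[0]-guess[1],proj("side",q)[0]-c2[1]]
        r=least_squares(f,[.3,.5,.05])
        if best is None or r.cost<best[0]:best=(r.cost,r.x,c2)
    _,x0,c2=best
    big={n:cv2.resize(m.astype(np.uint8)*255,None,fx=up,fy=up,interpolation=cv2.INTER_LINEAR)>127 for n,m in(("scene",guess[0]),("side",c2[0]))}
    def cost(p):
        t=0
        for n in big:
            z=np.zeros(big[n].shape,np.uint8);cv2.fillConvexPoly(z,np.round(hull(n,p,up)).astype(int),1)
            t+=(z.astype(bool)^big[n]).sum()/big[n].sum()
        return t
    r=min((minimize(cost,np.r_[x0,yw],method="Nelder-Mead",options=dict(initial_simplex=np.r_[x0,yw]+np.vstack([np.zeros(4),np.diag([.01,.01,.01,.1])]),xatol=1e-4,fatol=1e-4)) for yw in (s.x[2],s.x[2]+.3,s.x[2]-.3)),key=lambda r:r.fun)
    print("tube",np.round(x0,4),np.round(r.x,4),round(r.fun,3))
E
python3 m.py
```

```text
holder [ 0.5093  0.2017 -0.0459 -0.0023] [[0.2, 1.0], [0.6, 2.9], [0.9, 0.8], [0.8, 1.5], [0.4, 1.0], [0.1, 0.2], [1.7, 0.1], [1.5, 0.5], [1.0, 2.9], [0.0, 0.1], [2.3, 3.0], [0.2, 0.5], [0.3, 1.1], [1.1, 1.0], [0.7, 0.5]]
scene [([177.0, 274.0], np.int32(3718)), ([255.0, 241.0], np.int32(1483)), ([225.0, 268.0], np.int32(1710))]
side [([313.0, 246.0], np.int32(1556)), ([336.0, 279.0], np.int32(1912)), ([366.0, 319.0], np.int32(2379))]
tube [ 0.4885 -0.3024  0.0859] [ 0.5125 -0.2913  0.0442 -0.0948] 0.64Traceback (most recent call last):
  File "m.py", line 49, in <module>
    r=min((minimize(cost,np.r_[x0,yw],method="Nelder-Mead",options=dict(initial_simplex=np.r_[x0,yw]+np.vstack([np.zeros(4),np.diag([.01,.01,.01,.1])]),xatol=1e-4,fatol=1e-4)) for yw in (s.x[2],s.x[2]+.3,s.x[2]-.3)),key=lambda r:r.fun)
  File "m.py", line 49, in <genexpr>
    r=min((minimize(cost,np.r_[x0,yw],method="Nelder-Mead",options=dict(initial_simplex=np.r_[x0,yw]+np.vstack([np.zeros(4),np.diag([.01,.01,.01,.1])]),xatol=1e-4,fatol=1e-4)) for yw in (s.x[2],s.x[2]+.3,s.x[2]-.3)),key=lambda r:r.fun)
           ~
[... 179 characters left out ...]
mize_neldermead(fun, x0, args, callback, bounds=bounds,
                               **options)
    fxr = func(xr)
    fx = function(np.copy(x), *(wrapper_args + args))
  File "m.py", line 46, in cost
    z=np.zeros(big[n].shape,np.uint8);cv2.fillConvexPoly(z,np.round(hull(n,p,up)).astype(int),1)
                                                                    ~~~~^^^^^^^^
  File "m.py", line 23, in hull
    return cv2.convexHull((proj(n,pts)+.5).astype(np.float32))*up
                           ~~~~^^^^^^^
  File "h.py", line 4, in proj
    i=imaging.camera_info(n);T=np.array(i["world_to_cam"]);c=np.atleast_2d(P)@T[:3,:3].T+T[:3,3]
ValueError: time passes only in moves, steps and waits
```

```bash
python3 - <<'E'
s=open('h.py').read()
s=s.replace("def proj(n,P):\n    i=imaging.camera_info(n);","CI={n:imaging.camera_info(n) for n in('scene','side')}\ndef proj(n,P):\n    i=CI[n];")
open('h.py','w').write(s)
m=open('m.py').read()
m=m.replace('("scene",(95,-60,12),S(291,258)),','').replace(',((-95,-60,12),D(480,262))','')
m=m.replace("im[...,0]+12)","im[...,0]+12)&(im[...,1]<im[...,2]+22)")
open('m.py','w').write(m)
E
python3 m.py
```

```text
holder [ 0.5093  0.2005 -0.0402 -0.0025] [[0.5, 0.6], [0.7, 0.6], [1.2, 1.2], [0.6, 1.4], [0.1, 0.5], [1.3, 0.2], [1.3, 0.7], [0.8, 2.4], [0.3, 0.0], [0.7, 0.9], [0.6, 1.3], [0.9, 0.6], [0.7, 0.2]]
scene [([255.0, 241.0], np.int32(1483)), ([225.0, 268.0], np.int32(1710)), ([192.0, 301.0], np.int32(2031))]
side [([313.0, 246.0], np.int32(1556)), ([336.0, 279.0], np.int32(1912)), ([366.0, 319.0], np.int32(2379))]
tube [ 0.5312 -0.098   0.0399] [ 0.5303 -0.0997  0.043  -0.0952] 0.261
tube [ 0.52   -0.1926  0.0389] [ 0.5195 -0.1957  0.0437 -0.0994] 0.238
tube [ 0.5131 -0.2885  0.0385] [ 0.5126 -0.2909  0.0447 -0.0913] 0.22
```

```bash
cat >> h.py <<'E'
from scipy.spatial.transform import Rotation as Ro
def plan(p,yaw,base=None):
    """tool x down, tool y horizontal along tube direction yaw (mod pi). prints yaw turn then shift in target frame (mm)"""
    o=readout.get_obs();R=Ro.from_quat(o["tool_rot"]);best=None
    for k in(0,np.pi):
        y=np.array([np.cos(yaw+k),np.sin(yaw+k),0]);x=np.array([0,0,-1.]);T=Ro.from_matrix(np.c_[x,y,np.cross(x,y)])
        d=(R.inv()*T).as_rotvec()
        print("turn",np.round(d,4),"shift mm",np.round(T.inv().apply(np.array(p)-o["position"])*1e3,1),"cur->",np.round(T.as_matrix()[:,1],2))
    print("pos",np.round(o["position"],4),"q6",round(o["q"][5],3))
E
python3 - <<'E'
from h import *
print(np.round(Ro.from_quat(readout.get_obs()["tool_rot"]).as_matrix(),3))
plan([.5093,.2005,.25],-.04)
plan([.5303,-.0997,.2],-.094)
from scipy.optimize import least_squares
for nm,a,b in(("tape",(258,210),(265,229)),("glue",(317,338),(456,257)),):
    r=least_squares(lambda q:np.r_[proj("scene",q)[0]-a,proj("side",q)[0]-b],[.5,.1,.05]);print(nm,np.round(r.x,3),r.cost)
E
```

```text
[[-0.001 -0.937  0.35 ]
 [-0.002  0.35   0.937]
 [-1.     0.    -0.002]]
turn [ 2.8238e+00 -9.0000e-04  2.6000e-03] shift mm [-28.3 305.9 372.4] cur-> [ 1.   -0.04  0.  ]
turn [-0.3178 -0.0018 -0.0006] shift mm [ -28.3 -305.9 -372.4] cur-> [-1.    0.04  0.  ]
pos [0.2185 0.5849 0.2217] q6 -0.179
turn [ 2.8778e+00 -8.0000e-04  2.7000e-03] shift mm [ 21.7 374.7 652.3] cur-> [ 1.   -0.09  0.  ]
turn [-0.2638 -0.0018 -0.0006] shift mm [  21.7 -374.7 -652.3] cur-> [-1.    0.09  0.  ]
pos [0.2185 0.5849 0.2217] q6 -0.179
tape [0.478 0.004 0.029] 0.543548289746379
glue [ 0.745 -0.26   0.049] 0.016184534291304366
```

play_rows(
  rows="-0.106 0 0 0 0 0 0; -0.106 0 0 0 0 0 0; -0.1058 0 0 0 0 0 0; 0 0 0 0 -24 -29 0; 0 0 0 0 -24 -29 0; 0 0 0 0 -24 -29 0; 0 0 0 0 -24 -29 0; 0 0 0 0 -24 -29 0",
)

```text
time: 0.77
position: [0.3333, 0.4341, 0.2222]
tool_rot: [-0.49, 0.51, 0.49, 0.509]
ft_force: [-0.0, 0.5, -0.2]
grip_width: 0.0872
```

play_rows(
  rows="0 0 0 0 -24 -29 0; 0 0 0 0 -24 -29 0; 0 0 0 0 -24 -29 0; 0 0 0 0 -24 -29 0; 0 0 0 0 -24 -29 0; 0 0 0 0 -24 -29 0; 0 0 0 0 -18 -24 0; 0 0 0 0 0 0 0",
)

```text
time: 1.43
position: [0.4908, 0.2271, 0.2224]
tool_rot: [-0.49, 0.511, 0.487, 0.511]
ft_force: [1.4, 0.8, 0.2]
grip_width: 0.087
```

Run:
```python
from h import *
i=imaging.camera_info("wrist");cv2.imwrite("pics/w1.png",imaging.camera("wrist"))
np.savez("w1",K=i["K"],T=i["world_to_cam"]);T=i["world_to_cam"];print(-T[:3,:3].T@T[:3,3],T[2,:3])
plan([.5093,.2005,.25],-.04)
plan([.5303,-.0997,.12],-.094)
```

```text
[0.40684321 0.23113688 0.38383288] [ 0.30432765 -0.01527153 -0.95244499]
turn [3.1367e+00 1.0000e-04 4.0000e-04] shift mm [-27.8  21.8  27.7] cur-> [ 1.   -0.04  0.  ]
turn [-0.0049 -0.0003  0.0001] shift mm [-27.8 -21.8 -27.7] cur-> [-1.    0.04  0.  ]
pos [0.4886 0.2291 0.2222] q6 -1.294
turn [-3.0925e+00 -2.0000e-04 -4.0000e-04] shift mm [102.2  72.4 323.4] cur-> [ 1.   -0.09  0.  ]
turn [ 0.0491 -0.0003  0.0001] shift mm [ 102.2  -72.4 -323.4] cur-> [-1.    0.09  0.  ]
pos [0.4886 0.2291 0.2222] q6 -1.294
```

View pics/w1.png

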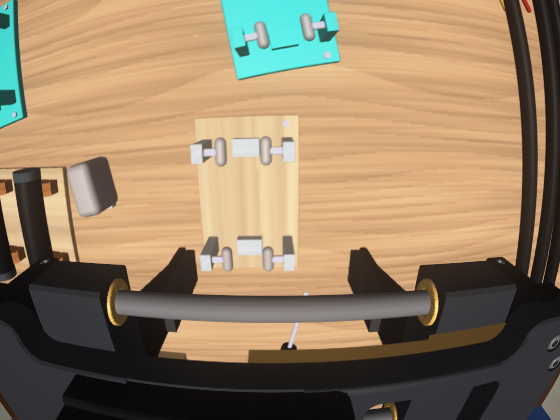

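```bash
cat >> h.py <<'E'
def projw(f,P):
    z=np.load(f);T=z["T"];K=z["K"];c=np.atleast_2d(P)@T[:3,:3].T+T[:3,3]
    r=np.hypot(c[:,0],c[:,1]);th=np.arctan2(r,c[:,2]);return c[:,:2]/np.maximum(r,1e-9)[:,None]*(th*K[0,0])[:,None]+K[:2,2]
E
cat > m2.py <<'E'
from h import *
from scipy.optimize import least_squares
O=[((-95,-60,12),(196,117)),((-95,60,12),(299,116)),((-60,-52,68),(191,153)),((-60,52,68),(295,151)),((60,-52,68),(201,261)),((60,52,68),(296,259)),((-60,0,25),(246,147)),((60,0,25),(249.5,246))]
L=np.array([o[0] for o in O])/1e3;U=np.array([o[1] for o in O])
def W(p,L=L):return np.c_[L[:,:2]@R2(p[2]).T+p[:2],L[:,2]+p[3]]
f=lambda p:(projw("w1.npz",W(p))-U).ravel()
s=least_squares(f,[.51,.2,-.04,0],loss="soft_l1");print(np.round(s.x,4),np.round(f(s.x),1).reshape(-1,2).tolist())
s3=least_squares(lambda q:f(np.r_[q,0]),[.51,.2,-.04],loss="soft_l1");print(np.round(s3.x,4))
im=cv2.resize(cv2.imread("pics/w1.png")[100:290,170:330],None,fx=3,fy=3,interpolation=cv2.INTER_CUBIC)
def poly(l,c,p):
    q=((projw("w1.npz",W(p,np.array(l)/1e3))-[170,100]+.5)*3).astype(int);cv2.polylines(im,[q],True,c,1)
for p,c in(((*s3.x,0),(0,0,255)),((.5093,.2005,-.0402,0),(255,0,0))):
    poly([(-95,-60,12),(95,-60,12),(95,60,12),(-95,60,12)],c,p)
    for x in(-60,60):
        for s_ in(-1,1): poly([(x-10,52*s_,68),(x+10,52*s_,68),(x+10,44*s_,68),(x-10,44*s_,68)],c,p)
cv2.imwrite("pics/ov1.png",im)
E
python3 m2.py
```

```text
[ 0.5062  0.1978 -0.0332 -0.0054] [[-0.6, 0.7], [-0.2, -1.1], [1.0, 0.2], [0.3, -0.2], [0.1, -0.1], [-1.6, 1.7], [0.3, -0.3], [0.2, -0.5]]
[ 0.5052  0.1983 -0.0314]
```

View pics/ov1.png

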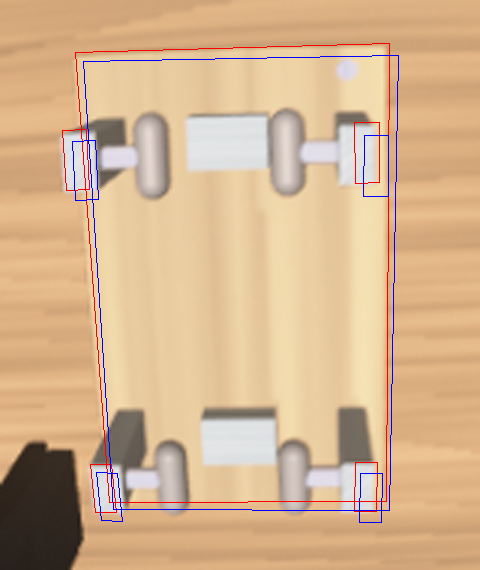

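play_rows(
  rows="0.049 0 0 0 -8 -36 0; 0 0 0 0 -8 -36 0; 0 0 0 0 -8 -36 0; 0 0 0 0 -8 -36 0; 0 0 0 0 -8 -36 0; 0 0 0 0 -8 -36 0; 0 0 0 0 -8 -36 0; 0 0 0 0 -8 -36 0",
)

```text
time: 2.15
position: [0.5262, -0.061, 0.2223]
tool_rot: [-0.477, 0.521, 0.478, 0.521]
ft_force: [1.1, 0.1, -0.0]
grip_width: 0.087
```

play_rows(
  rows="0 0 0 0 -8 -35 0; 0 0 0 0 0 0 0; 0 0 0 0 0 0 0",
)

```text
time: 2.4
position: [0.5316, -0.097, 0.2222]
tool_rot: [-0.476, 0.522, 0.477, 0.522]
ft_force: [0.6, 1.0, -0.1]
grip_width: 0.0868
```

Run:
```python
from h import *
i=imaging.camera_info("wrist");im=imaging.camera("wrist")
np.savez("w2",K=i["K"],T=i["world_to_cam"])
cv2.imwrite("pics/w2.png",im)
for (x,y),c in zip([(.5303,-.0997),(.5195,-.1957),(.5126,-.2909)],[1]*3):
    a=np.array([np.cos(-.095),np.sin(-.095),0]);b=np.array([-a[1],a[0],0]);t=np.linspace(0,6.3,40)[:,None]
    for e in(-1,1):
        P=np.array([x,y,.045])+e*.085*a+.02*(np.cos(t)*b+np.sin(t)*np.array([0,0,1]));cv2.polylines(im,[(projw("w2.npz",P)+.5).astype(int)],True,(0,0,255),1)
cv2.imwrite("pics/w2o.png",cv2.resize(im[60:330],None,fx=1.42,fy=1.42))
plan([.5303,-.0997,.026],-.094)
```

```text
turn [-3.1374e+00  2.6000e-03  2.2000e-03] shift mm [196.1  -0.4   4.2] cur-> [ 1.   -0.09  0.  ]
turn [ 0.0042  0.0014 -0.0017] shift mm [196.1   0.4  -4.2] cur-> [-1.    0.09  0.  ]
pos [ 0.5311 -0.0955  0.2221] q6 -1.867
```

View pics/w2o.png

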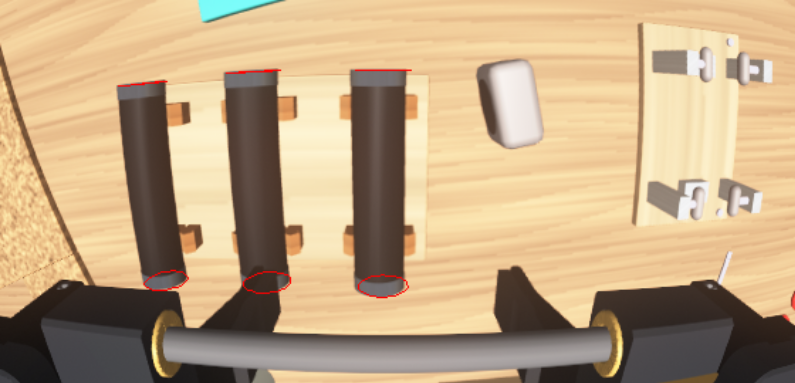

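play_rows(
  rows="0 0 0 38 0 -2 0; 0 0 0 38 0 -2 0; 0 0 0 38 0 0 0; 0 0 0 36 0 0 0; 0 0 0 30 0 0 0; 0 0 0 14 0 0 0; 0 0 0 0 0 0 0; 0 0 0 0 0 0 0",
  squeeze=30,
)

```text
time: 3.12
position: [0.5306, -0.0982, 0.028]
tool_rot: [-0.477, 0.522, 0.479, 0.521]
ft_force: [0.3, 0.2, 0.7]
grip_width: 0.0873
```

play_rows(
  rows="0 0 0 0 0 0 0.4; 0 0 0 0 0 0 0.5; 0 0 0 0 0 0 0.6; 0 0 0 0 0 0 0.7; 0 0 0 0 0 0 1; 0 0 0 0 0 0 1; 0 0 0 0 0 0 1; 0 0 0 0 0 0 1",
)

```text
time: 3.78
position: [0.5313, -0.1023, 0.0289]
tool_rot: [-0.479, 0.522, 0.477, 0.52]
ft_force: [-5.8, -15.6, 5.5]
grip_width: 0.0416
```

```bash
cat > st.py <<'E'
from h import *
o=readout.get_obs();R=Ro.from_quat(o["tool_rot"])
print("t",o["time"],"p",np.round(o["position"],4),"tool rotvec-x",np.round(R.as_matrix()[:,0],3),"F",np.round(o["ft_force"],2),"Mtool",np.round(R.inv().apply(o["moment"]),3),"w",round(o["grip_width"],4),"q",np.round(o["q"],2),"tau",np.round(o["joint_torque"][3:],3))
E
python3 st.py
```

```text
t 3.7833 p [ 0.5313 -0.1023  0.0289] tool rotvec-x [ 0.    -0.003 -1.   ] F [ -5.76 -15.63   5.49] Mtool [0.098 2.903 0.88 ] w 0.0416 q [-0.39  0.72  1.78 -0.01  0.64 -1.88] tau [ 3.104  0.148 -0.135]
```

play_rows(
  rows="0 0 0 0 0 -2 1; 0 0 0 0 0 -1 1; 0 0 0 0 0 0 1; 0 0 0 0 0 0 1",
)

```text
time: 4.12
position: [0.5312, -0.1036, 0.0289]
tool_rot: [-0.478, 0.522, 0.477, 0.522]
ft_force: [-0.6, -1.9, 4.4]
grip_width: 0.0394
```

```bash
python3 st.py
```

```text
t 4.1167 p [ 0.5312 -0.1036  0.0289] tool rotvec-x [ 0.    -0.001 -1.   ] F [-0.6  -1.91  4.37] Mtool [-0.021  0.239  0.123] w 0.0394 q [-0.4   0.72  1.78 -0.    0.64 -1.88] tau [ 0.302 -0.05   0.017]
```

play_rows(
  rows="0 0 0 -15 0 0 1; 0 0 0 -34 0 0 1; 0 0 0 -34 0 0 1; 0 0 0 -17 0 0 1; 0 0 0.11 0 0 0 1; 0 0 0.11 0 0 0 1; 0 0 0.11 0 0 0 1; 0 0 0.11 0 0 0 1",
)

```text
time: 4.78
position: [0.5313, -0.103, 0.1287]
tool_rot: [-0.351, 0.614, 0.58, 0.404]
ft_force: [4.6, -1.0, -6.4]
grip_width: 0.0396
```

play_rows(
  rows="0 0 0 0 0 0 1; 0 0 0 0 0 0 1; 0 0 0 0 0 0 1; 0 0 0 0 0 0 1; 0 0 0 0 0 0 1; 0 0 0 0 0 0 1",
)

```text
time: 5.28
position: [0.5305, -0.1034, 0.1293]
tool_rot: [-0.352, 0.613, 0.579, 0.405]
ft_force: [0.4, 0.1, -3.4]
grip_width: 0.0393
```

play_rows(
  rows="0 0 -0.11 0 0 0 1; 0 0 -0.11 0 0 0 1; 0 0 -0.11 0 0 0 1; 0 0 -0.11 0 0 0 1; 0 0 0 0 0 0 1; 0 0 0 0 0 0 1; 0 0 0 0 0 0 1; 0 0 0 0 0 0 1",
)

```text
time: 5.95
position: [0.5332, -0.1042, 0.1289]
tool_rot: [-0.478, 0.522, 0.477, 0.522]
ft_force: [-0.1, -0.0, -3.4]
grip_width: 0.0388
```

```bash
python3 st.py
```

```text
t 5.95 p [ 0.5332 -0.1042  0.1289] tool rotvec-x [ 0.001 -0.001 -1.   ] F [-0.1  -0.03 -3.42] Mtool [0.034 0.005 0.027] w 0.0388 q [-0.4   0.55  1.73 -0.    0.86 -1.88] tau [-0.044  0.099  0.004]
```

play_rows(
  rows="0 0 -0.11 0 0 0 1; 0 0 -0.11 0 0 0 1; 0 0 -0.11 0 0 0 1; 0 0 -0.11 0 0 0 1; 0 0 0 0 0 0 1; 0 0 0 0 0 0 1; 0 0 0 0 0 0 1; 0 0 0 0 0 0 1",
)

```text
time: 6.62
position: [0.5357, -0.0998, 0.1288]
tool_rot: [-0.565, 0.417, 0.376, 0.604]
ft_force: [0.7, -0.5, -3.0]
grip_width: 0.0392
```

play_rows(
  rows="0 0 0 0 0 0 1; 0 0 0 0 0 0 1; 0 0 0.11 0 0 0 1; 0 0 0.11 0 0 0 1; 0 0 0.11 0 0 0 1; 0 0 0.11 0 0 0 1; 0 0 0 0 0 0 1; 0 0 0 0 0 0 1",
)

```text
time: 7.28
position: [0.5366, -0.0968, 0.1279]
tool_rot: [-0.471, 0.517, 0.491, 0.519]
ft_force: [-0.1, 1.4, -2.9]
grip_width: 0.0397
```

play_rows(
  rows="0 0 0 0 0 0 1; 0 0 0 0 0 0 1",
)

```text
time: 7.45
position: [0.5326, -0.0958, 0.1275]
tool_rot: [-0.468, 0.519, 0.493, 0.518]
ft_force: [-0.2, 0.5, -3.3]
grip_width: 0.0391
```

```bash
python3 st.py
```

```text
t 7.45 p [ 0.5326 -0.0958  0.1275] tool rotvec-x [-0.024  0.025 -0.999] F [-0.21  0.55 -3.34] Mtool [ 0.016 -0.049 -0.064] w 0.0391 q [-0.39  0.56  1.71  0.02  0.9  -1.9 ] tau [ 0.001  0.177 -0.001]
```

Run:
```python
from h import *
plan([.5312,-.1036,.13],-.090)
```

```text
turn [-3.1267  0.0405  0.0357] shift mm [-2.5 -0.7  7.9] cur-> [ 1.   -0.09  0.  ]
turn [ 0.0144  0.0228 -0.0259] shift mm [-2.5  0.7 -7.9] cur-> [-1.    0.09  0.  ]
pos [ 0.5326 -0.0958  0.1275] q6 -1.899
```

play_rows(
  rows="0.0144 0.0228 -0.0259 0 0 0 1; 0 0 0 -2.5 0.7 -7.9 1; 0 0 0 0 0 0 1; 0 0 0 0 0 0 1; 0 0 0 0 0 0 1",
)

```text
time: 7.87
position: [0.5333, -0.1048, 0.1308]
tool_rot: [-0.478, 0.522, 0.476, 0.522]
ft_force: [0.1, -0.2, -3.0]
grip_width: 0.0395
```

```bash
python3 st.py
```

```text
t 7.8667 p [ 0.5333 -0.1048  0.1308] tool rotvec-x [ 0.002 -0.001 -1.   ] F [ 0.1  -0.21 -3.01] Mtool [-0.017 -0.054 -0.102] w 0.0395 q [-0.4   0.55  1.73 -0.    0.87 -1.88] tau [-0.062  0.11  -0.005]
```

play_rows(
  rows="0 0 0 0 0 0 1; 0 0 0 0 0 0 1",
)

```text
time: 8.03
position: [0.5334, -0.1044, 0.1306]
tool_rot: [-0.478, 0.522, 0.476, 0.522]
ft_force: [-0.3, -0.2, -3.1]
grip_width: 0.0395
```

```bash
python3 st.py
```

```text
t 8.0333 p [ 0.5334 -0.1044  0.1306] tool rotvec-x [ 0.002 -0.001 -1.   ] F [-0.25 -0.16 -3.1 ] Mtool [ 0.003 -0.02   0.002] w 0.0395 q [-0.4   0.55  1.73 -0.    0.87 -1.88] tau [-0.06   0.105 -0.002]
```

play_rows(
  rows="0 0 0.11 0 0 0 1; 0 0 0.11 0 0 0 1; 0 0 0.11 0 0 0 1; 0 0 0 0 0 0 1; 0 0 0 0 0 0 1; 0 0 0 0 0 0 1; 0 0 0 0 0 0 1; 0 0 0 0 0 0 1",
)

```text
time: 8.7
position: [0.5321, -0.1041, 0.1311]
tool_rot: [-0.385, 0.593, 0.556, 0.437]
ft_force: [0.4, 0.1, -3.3]
grip_width: 0.0397
```

play_rows(
  rows="0 0 -0.11 0 0 0 1; 0 0 -0.11 0 0 0 1; 0 0 -0.11 0 0 0 1; 0 0 0 0 0 0 1; 0 0 0 0 0 0 1; 0 0 0 0 0 0 1; 0 0 0 0 0 0 1",
)

```text
time: 9.28
position: [0.5354, -0.1052, 0.1311]
tool_rot: [-0.478, 0.522, 0.476, 0.522]
ft_force: [1.2, -0.3, -3.6]
grip_width: 0.0393
```

```bash
python3 st.py
```

```text
t 9.2833 p [ 0.5354 -0.1052  0.1311] tool rotvec-x [ 0.003 -0.002 -1.   ] F [ 1.18 -0.26 -3.56] Mtool [-0.024 -0.023  0.019] w 0.0393 q [-0.4   0.55  1.72 -0.    0.87 -1.88] tau [-0.046  0.093  0.004]
```

play_rows(
  rows="0 0 0 0 0 0 1; 0 0 0 0 0 0 1",
)

```text
time: 9.45
position: [0.5345, -0.1046, 0.1304]
tool_rot: [-0.478, 0.522, 0.476, 0.522]
ft_force: [-0.5, -0.3, -3.2]
grip_width: 0.0394
```

```bash
python3 st.py
```

```text
t 9.45 p [ 0.5345 -0.1046  0.1304] tool rotvec-x [ 0.002 -0.001 -1.   ] F [-0.54 -0.29 -3.24] Mtool [-0.005  0.017  0.03 ] w 0.0394 q [-0.4   0.55  1.72 -0.    0.87 -1.88] tau [-0.041  0.012  0.001]
```

```bash
cat > sm.py <<'E'
from h import *
A=[];P=[]
for k in range(10):
    o=readout.get_obs();R=Ro.from_quat(o["tool_rot"]);A.append(np.r_[R.inv().apply(o["moment"]),o["ft_force"],o["joint_torque"][3:]]);imaging.camera("wrist")
A=np.array(A);print("t",round(o["time"],2),"M,F,tau mean",np.round(A.mean(0),3),"\nse",np.round(A.std(0)/len(A)**.5,3))
plan([.5312,-.1036,.13],-.090)
E
python3 sm.py
```

```text
t 9.9 M,F,tau mean [ 3.000e-03 -1.700e-02  5.000e-02 -1.020e-01  3.900e-02 -3.212e+00
 -3.800e-02  1.200e-02  0.000e+00] 
se [0.009 0.01  0.009 0.131 0.146 0.099 0.    0.001 0.   ]
turn [-3.1413e+00 -2.5000e-03 -1.6000e-03] shift mm [ 0.6 -2.2 -0.5] cur-> [ 1.   -0.09  0.  ]
turn [ 0.0003 -0.001   0.0016] shift mm [0.6 2.2 0.5] cur-> [-1.    0.09  0.  ]
pos [ 0.5333 -0.1043  0.1306] q6 -1.879
```

play_rows(
  rows="0 0 -0.08 0 0 0 1; 0 0 -0.08 0 0 0 1; 0 0 -0.08 0 0 0 1; 0 0 -0.08 0 0 0 1; 0 0 0 0 0 0 1; 0 0 0 0 0 0 1; 0 0 0 0 0 0 1; 0 0 0 0 0 0 1",
)

```text
time: 10.62
position: [0.5351, -0.1051, 0.1311]
tool_rot: [-0.555, 0.439, 0.387, 0.591]
ft_force: [0.2, -0.0, -2.5]
grip_width: 0.039
```

play_rows(
  rows="0 0 0 0 0 0 1; 0 0 0.08 0 0 0 1; 0 0 0.08 0 0 0 1; 0 0 0.08 0 0 0 1; 0 0 0.08 0 0 0 1; 0 0 0 0 0 0 1; 0 0 0 0 0 0 1; 0 0 0 0 0 0 1",
)

```text
time: 11.28
position: [0.5327, -0.1039, 0.1301]
tool_rot: [-0.478, 0.522, 0.477, 0.522]
ft_force: [-0.2, -0.9, -3.6]
grip_width: 0.039
```

```bash
python3 sm.py
```

```text
t 11.73 M,F,tau mean [ 3.000e-03 -3.600e-02 -4.700e-02  1.330e-01  1.100e-02 -3.237e+00
 -5.800e-02  9.300e-02 -1.000e-03] 
se [0.008 0.008 0.011 0.083 0.146 0.094 0.001 0.014 0.   ]
turn [-3.1414e+00 -3.0000e-03 -1.7000e-03] shift mm [ 0.7 -2.2 -0.6] cur-> [ 1.   -0.09  0.  ]
turn [ 0.0001 -0.0011  0.0019] shift mm [0.7 2.2 0.6] cur-> [-1.    0.09  0.  ]
pos [ 0.5333 -0.1044  0.1307] q6 -1.879
```

play_rows(
  rows="0 0 0.1 0 0 0 1; 0 0 0.1 0 0 0 1; 0 0 0.1 0 0 0 1; 0 0 0.1 0 0 0 1; 0 0 0.1 0 0 0 1; 0 0 0 0 0 0 1; 0 0 0 0 0 0 1; 0 0 0 0 0 0 1",
)

```text
time: 12.45
position: [0.5326, -0.1041, 0.1304]
tool_rot: [-0.334, 0.624, 0.591, 0.388]
ft_force: [-0.1, 0.6, -3.8]
grip_width: 0.0392
```

```bash
python3 sm.py
```

```text
t 12.9 M,F,tau mean [-0.013 -0.012 -0.454 -0.064  0.068 -3.3   -0.473  2.082  0.017] 
se [0.006 0.01  0.011 0.164 0.152 0.157 0.001 0.01  0.   ]
turn [ 3.0447e+00 -7.7390e-01  1.8000e-03] shift mm [ 0.9 -2.2 -0.6] cur-> [ 1.   -0.09  0.  ]
turn [-1.000e-04 -1.200e-03 -4.978e-01] shift mm [0.9 2.2 0.6] cur-> [-1.    0.09  0.  ]
pos [ 0.5333 -0.1044  0.1309] q6 -1.778
```

play_rows(
  rows="0 0 -0.1 0 0 0 1; 0 0 -0.1 0 0 0 1; 0 0 -0.1 0 0 0 1; 0 0 -0.1 0 0 0 1; 0 0 -0.1 0 0 0 1; 0 0 0 0 0 0 1; 0 0 0 0 0 0 1; 0 0 0 0 0 0 1",
)

```text
time: 13.62
position: [0.5345, -0.1049, 0.1309]
tool_rot: [-0.478, 0.522, 0.476, 0.522]
ft_force: [1.0, -0.2, -3.2]
grip_width: 0.0395
```

```bash
python3 sm.py
```

```text
t 14.07 M,F,tau mean [ 0.000e+00 -9.000e-03  6.300e-02  1.590e-01  4.020e-01 -3.469e+00
 -4.000e-02  4.200e-02  2.000e-03] 
se [0.009 0.01  0.011 0.131 0.16  0.18  0.001 0.018 0.   ]
turn [-3.1412e+00 -2.0000e-03 -1.6000e-03] shift mm [ 0.4 -2.3 -0.5] cur-> [ 1.   -0.09  0.  ]
turn [ 0.0004 -0.001   0.0013] shift mm [0.4 2.3 0.5] cur-> [-1.    0.09  0.  ]
pos [ 0.5334 -0.1043  0.1304] q6 -1.879
```

play_rows(
  rows="0 0 -0.08 0 0 0 1; 0 0 -0.08 0 0 0 1; 0 0 -0.08 0 0 0 1; 0 0 -0.08 0 0 0 1; 0 0 -0.06 0 0 0 1; 0 0 0 0 0 0 1; 0 0 0 0 0 0 1; 0 0 0 0 0 0 1",
)

```text
time: 14.78
position: [0.5344, -0.1049, 0.131]
tool_rot: [-0.568, 0.422, 0.369, 0.602]
ft_force: [0.8, 0.8, -2.4]
grip_width: 0.0394
```

```bash
python3 sm.py
```

```text
t 15.23 M,F,tau mean [-0.01  -0.032  0.36   0.335 -0.166 -2.857  0.32  -1.072 -0.005] 
se [0.01  0.008 0.014 0.164 0.133 0.141 0.002 0.014 0.002]
turn [-3.0839e+00 -5.9570e-01 -1.5000e-03] shift mm [ 0.6 -2.3 -0.5] cur-> [ 1.   -0.09  0.  ]
turn [ 0.0007 -0.0009  0.3816] shift mm [0.6 2.3 0.5] cur-> [-1.    0.09  0.  ]
pos [ 0.5335 -0.1043  0.1306] q6 -2.379
```

play_rows(
  rows="0 0 0.08 0 0 0 1; 0 0 0.08 0 0 0 1; 0 0 0.08 0 0 0 1; 0 0 0.08 0 0 0 1; 0 0 0.06 0 0 0 1; 0 0 0 0 0 0 1; 0 0 0 0 0 0 1; 0 0 0 0 0 0 1",
)

```text
time: 15.95
position: [0.5327, -0.1029, 0.1299]
tool_rot: [-0.481, 0.517, 0.474, 0.526]
ft_force: [-1.4, -0.5, -3.8]
grip_width: 0.0391
```

```bash
python3 sm.py
```

```text
t 16.4 M,F,tau mean [-1.000e-03 -2.000e-02 -4.100e-02  5.500e-02 -5.500e-02 -3.417e+00
 -3.600e-02  5.100e-02 -2.000e-03] 
se [0.01  0.011 0.007 0.252 0.163 0.169 0.001 0.011 0.   ]
turn [-3.1396e+00 -2.4600e-02  2.7000e-03] shift mm [ 0.5 -2.5  0.3] cur-> [ 1.   -0.09  0.  ]
turn [0.0019 0.0017 0.0157] shift mm [ 0.5  2.5 -0.3] cur-> [-1.    0.09  0.  ]
pos [ 0.5337 -0.1035  0.1305] q6 -1.889
```

Run:
```python
from h import *
im=cv2.imread("pics/w2.png");g=cv2.cvtColor(im,cv2.COLOR_BGR2GRAY).astype(int)
for r in(150,180,210):
    c=np.arange(225,310);d=np.abs(np.diff(g[r,c]));k=np.argsort(d)[-6:];print(r,sorted(c[k]))
a=np.array([np.cos(-.092),np.sin(-.092),0]);b=np.array([-a[1],a[0],0]);t=np.linspace(0,6.283,90)
for y in(-.0997,-.1037):
    for r in (150,180,210):
        u=np.concatenate([projw("w2.npz",np.array([.5312,y,.045])+s*a+.02*(np.cos(t)[:,None]*b+np.sin(t)[:,None]*[0,0,1])) for s in np.linspace(-.08,.08,161)])
        m=np.abs(u[:,1]-r)<.6;print(y,r,round(u[m,0].min(),1),round(u[m,0].max(),1))
cv2.imwrite("pics/c2.png",cv2.resize(im[60:230,435:560],None,fx=4,fy=3.5,interpolation=cv2.INTER_CUBIC))
```

```text
150 [np.int64(246), np.int64(247), np.int64(284), np.int64(285), np.int64(286), np.int64(300)]
180 [np.int64(246), np.int64(247), np.int64(248), np.int64(283), np.int64(284), np.int64(285)]
210 [np.int64(247), np.int64(248), np.int64(283), np.int64(284), np.int64(285), np.int64(299)]
-0.0997 150 250.2 288.5
-0.0997 180 250.6 288.2
-0.0997 210 251.2 287.8
-0.1037 150 246.4 284.7
-0.1037 180 246.9 284.5
-0.1037 210 247.5 284.2
```

View pics/c2.png

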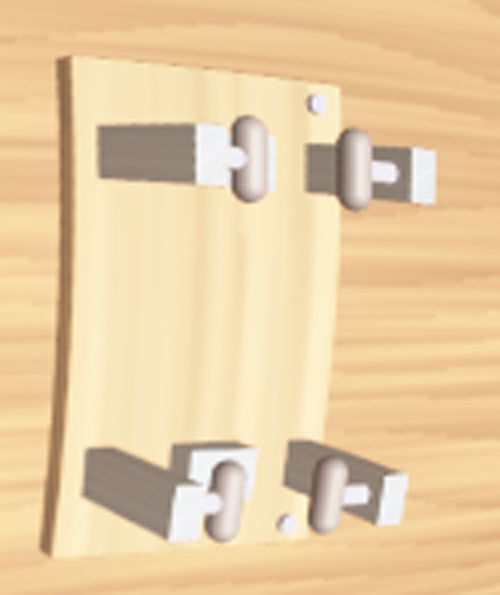

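```bash
cat > m3.py <<'E'
from h import *
from scipy.optimize import least_squares
O1=[((-95,-60,12),(196,117)),((-95,60,12),(299,116)),((-60,-52,68),(191,153)),((-60,52,68),(295,151)),((60,-52,68),(201,261)),((60,52,68),(296,259)),((-60,0,25),(246,147)),((60,0,25),(249.5,246))]
V=lambda x,y:(435+x/4-.4,60+y/3.5-.4)
O2=[((-95,-60,12),V(73,57)),((-95,60,12),V(340,88)),((95,-60,12),V(55,555)),((-60,-52,68),V(195,155)),((-60,52,68),V(436,177)),((60,-52,68),V(173,511)),((60,52,68),V(404,499))]
def f(p,sets):
    r=[]
    for n,O in sets:
        L=np.array([o[0] for o in O])/1e3;r.append((projw(n,np.c_[L[:,:2]@R2(p[2]).T+p[:2],L[:,2]+p[3]])-np.array([o[1] for o in O])).ravel())
    return np.concatenate(r)
for s in([("w1.npz",O1)],[("w2.npz",O2)],[("w1.npz",O1),("w2.npz",O2)]):
    q=least_squares(f,[.5,.2,-.04,0],args=(s,),loss="soft_l1").x;print(np.round(q,4),np.round(f(q,s),1).reshape(-1,2).tolist())
    q=least_squares(lambda v:f(np.r_[v,0],s),[.5,.2,-.04],loss="soft_l1").x;print("z0",np.round(q,4))
E
python3 m3.py
```

```text
[ 0.5062  0.1978 -0.0332 -0.0054] [[-0.6, 0.7], [-0.2, -1.1], [1.0, 0.2], [0.3, -0.2], [0.1, -0.1], [-1.6, 1.7], [0.3, -0.3], [0.2, -0.5]]
z0 [ 0.5052  0.1983 -0.0314]
[ 0.5069  0.2001 -0.0296 -0.0044] [[0.1, -0.2], [0.2, -0.2], [-0.2, 0.6], [0.4, -0.1], [-0.7, 0.4], [0.1, 0.1], [-0.2, -0.6]]
z0 [ 0.5064  0.1968 -0.0291]
[ 0.5061  0.1983 -0.0316 -0.0027] [[-0.8, 0.8], [0.3, -1.3], [0.7, 0.6], [0.9, -0.0], [0.1, 1.0], [-0.9, 2.6], [0.5, -0.1], [0.5, 0.3], [-0.3, -1.0], [0.2, -0.8], [-0.8, 0.5], [0.1, -1.0], [-0.7, -0.2], [-0.3, -0.1], [-0.2, -0.7]]
z0 [ 0.5057  0.1978 -0.0324]
```

Run:
```python
from h import *
plan([.5065,.198,.13],-.031)
```

```text
turn [ 3.0844e+00  2.4300e-02 -2.0000e-03] shift mm [   0.5  -36.6 -300.5] cur-> [ 1.   -0.03  0.  ]
turn [-0.0571  0.0013  0.0157] shift mm [  0.5  36.6 300.5] cur-> [-1.    0.03  0.  ]
pos [ 0.5337 -0.1035  0.1305] q6 -1.889
```

play_rows(
  rows="-0.0571 0.0013 0.0157 0 0 0 1; 0 0 0 0 2 15 1; 0 0 0 0 3.5 28 1; 0 0 0 0 4 32 1; 0 0 0 0 4 32 1; 0 0 0 0 4 32 1; 0 0 0 0 4 32 1; 0 0 0 0 4 32 1",
)

```text
time: 17.12
position: [0.5144, 0.1016, 0.1305]
tool_rot: [-0.492, 0.508, 0.492, 0.508]
ft_force: [0.1, -0.4, -2.8]
grip_width: 0.0396
```

play_rows(
  rows="0 0 0 0 4 32 1; 0 0 0 0 4 30 1; 0 0 0 0 2 23 1; 0 0 0 0 1 12 1; 0 0 0 0 0 0 1; 0 0 0 0 0 0 1; 0 0 0 0 0 0 1",
)

```text
time: 17.7
position: [0.5067, 0.1965, 0.1304]
tool_rot: [-0.492, 0.508, 0.492, 0.508]
ft_force: [0.0, -0.4, -2.9]
grip_width: 0.0394
```

```bash
python3 st.py
python3 - <<'E'
from h import *
plan([.5065,.198,.057],-.031)
a=cv2.resize(imaging.camera("side")[110:240,160:310],None,fx=4/1.5,fy=4/1.5,interpolation=cv2.INTER_CUBIC)
b=cv2.resize(imaging.camera("scene")[90:220,240:390],None,fx=4/1.5,fy=4/1.5,interpolation=cv2.INTER_CUBIC)
cv2.imwrite("pics/c3.png",np.hstack([a,b]))
E
```

```text
t 17.7 p [0.5067 0.1965 0.1304] tool rotvec-x [-0.    -0.001 -1.   ] F [ 0.04 -0.37 -2.88] Mtool [-0.005 -0.001 -0.075] w 0.0394 q [ 0.16  0.55  1.72 -0.    0.87 -1.37] tau [ 0.026  0.155 -0.001]
turn [ 3.1413e+00 -5.0000e-04  1.1000e-03] shift mm [73.4 -0.3 -1.5] cur-> [ 1.   -0.03  0.  ]
turn [-0.0003 -0.0007 -0.0003] shift mm [73.4  0.3  1.5] cur-> [-1.    0.03  0.  ]
pos [0.5067 0.1965 0.1304] q6 -1.374
```

View pics/c3.png

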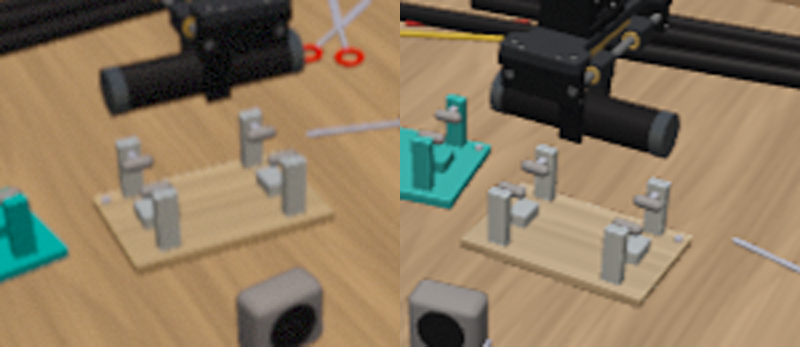

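play_rows(
  rows="0 0 0 15 0.3 1.5 1; 0 0 0 25 0 0 1; 0 0 0 22 0 0 1; 0 0 0 10 0 0 1; 0 0 0 0 0 0 1; 0 0 0 0 0 0 1",
)

```text
time: 18.3
position: [0.5065, 0.1983, 0.0583]
tool_rot: [-0.492, 0.508, 0.492, 0.508]
ft_force: [0.3, 0.1, -2.4]
grip_width: 0.0392
```

play_rows(
  rows="0 0 0 3 0 0 1; 0 0 0 3 0 0 1; 0 0 0 3 0 0 1; 0 0 0 3 0 0 1; 0 0 0 0 0 0 1",
)

```text
time: 18.72
position: [0.5077, 0.1981, 0.0475]
tool_rot: [-0.493, 0.507, 0.491, 0.508]
ft_force: [0.7, -5.7, 1.0]
grip_width: 0.0391
```

```bash
python3 st.py
```

```text
t 18.7167 p [0.5077 0.1981 0.0475] tool rotvec-x [ 0.003 -0.001 -1.   ] F [ 0.7  -5.69  1.03] Mtool [ 0.024  0.904 -0.238] w 0.0391 q [ 0.17  0.69  1.77 -0.    0.68 -1.37] tau [ 1.033  0.079 -0.017]
```

play_rows(
  rows="0 0 0 0 0 -1.5 1; 0 0 0 2 0 0 1; 0 0 0 2 0 0 1; 0 0 0 2 0 0 1; 0 0 0 0 0 0 1",
)

```text
time: 19.13
position: [0.5077, 0.1975, 0.0414]
tool_rot: [-0.493, 0.507, 0.491, 0.509]
ft_force: [0.1, -2.8, 4.4]
grip_width: 0.0395
```

```bash
python3 st.py
```

```text
t 19.1333 p [0.5077 0.1975 0.0414] tool rotvec-x [ 0.003  0.    -1.   ] F [ 0.12 -2.75  4.38] Mtool [ 0.042  0.442 -0.269] w 0.0395 q [ 0.17  0.7   1.77 -0.    0.67 -1.37] tau [ 0.597  0.287 -0.011]
```

play_rows(
  rows="0 0 0 2 0 -0.7 1; 0 0 0 2 0 0 1; 0 0 0 2 0 0 1; 0 0 0 2 0 0 1; 0 0 0 0 0 0 1; 0 0 0 0 0 0 1",
)

```text
time: 19.63
position: [0.5061, 0.1969, 0.0315]
tool_rot: [-0.492, 0.508, 0.492, 0.508]
ft_force: [2.7, -0.5, -6.7]
grip_width: 0.0391
```

```bash
python3 st.py
```

```text
t 19.6333 p [0.5061 0.1969 0.0315] tool rotvec-x [-0.001  0.    -1.   ] F [ 2.7  -0.51 -6.71] Mtool [ 0.049  0.101 -0.507] w 0.0391 q [ 0.17  0.72  1.78  0.    0.65 -1.37] tau [ 0.242  0.884 -0.017]
```

play_rows(
  rows="0 0 0 1 0 0 1; 0 0 0 1 0 0 1; 0 0 0 0 0 0 1; 0 0 0 0 0 0 1",
)

```text
time: 19.97
position: [0.5054, 0.1968, 0.03]
tool_rot: [-0.492, 0.508, 0.493, 0.507]
ft_force: [1.9, -1.1, -6.3]
grip_width: 0.0391
```

```bash
python3 st.py
```

```text
t 19.9667 p [0.5054 0.1968 0.03  ] tool rotvec-x [-0.002 -0.    -1.   ] F [ 1.94 -1.13 -6.25] Mtool [ 0.005  0.057 -0.223] w 0.0391 q [ 0.17  0.72  1.78  0.    0.65 -1.38] tau [ 0.126  0.435 -0.009]
```

play_rows(
  rows="0 0 0 1 0 0 1; 0 0 0 1 0 0 1; 0 0 0 0 0 0 1; 0 0 0 0 0 0 1",
)

```text
time: 20.3
position: [0.5056, 0.1968, 0.029]
tool_rot: [-0.492, 0.508, 0.493, 0.507]
ft_force: [-1.7, -1.4, 3.5]
grip_width: 0.0392
```

```bash
python3 st.py
```

```text
t 20.3 p [0.5056 0.1968 0.029 ] tool rotvec-x [-0.001 -0.    -1.   ] F [-1.65 -1.38  3.46] Mtool [-0.01   0.17   0.297] w 0.0392 q [ 0.17  0.72  1.78  0.    0.64 -1.38] tau [ 0.124 -0.429  0.002]
```

play_rows(
  rows="0 0 0 1 0 0 1; 0 0 0 0 0 0 1; 0 0 0 0 0 0 0.3; 0 0 0 0 0 0 0; 0 0 0 0 0 0 0; 0 0 0 0 0 0 0; 0 0 0 0 0 0 0; 0 0 0 0 0 0 0",
)

```text
time: 20.97
position: [0.5063, 0.1968, 0.0272]
tool_rot: [-0.492, 0.508, 0.492, 0.508]
ft_force: [-0.2, -0.2, -1.0]
grip_width: 0.0716
```

play_rows(
  rows="0 0 0 -15 0 0 0; 0 0 0 -30 0 0 0; 0 0 0 -35 0 0 0; 0 0 0 -35 0 0 0; 0 0 0 -35 0 0 0; 0 0 0 -25 0 0 0; 0 0 0 0 0 0 0; 0 0 0 0 0 0 0",
)

```text
time: 21.63
position: [0.5071, 0.197, 0.204]
tool_rot: [-0.493, 0.507, 0.492, 0.509]
ft_force: [-0.1, 0.6, -0.3]
grip_width: 0.0868
```

```bash
python3 st.py;python3 - <<'E'
from h import *
i=imaging.camera_info("wrist");np.savez("w3",K=i["K"],T=i["world_to_cam"]);w=imaging.camera("wrist")
cv2.imwrite("pics/w3.png",w)
a=imaging.camera("side");b=imaging.camera("scene");cv2.imwrite("pics/side3.png",a);cv2.imwrite("pics/scene3.png",b)
a=cv2.resize(a[130:230,180:300],(400,333),interpolation=cv2.INTER_CUBIC);b=cv2.resize(b[125:225,250:370],(400,333),interpolation=cv2.INTER_CUBIC)
c=cv2.resize(w[60:290],(560,230))
cv2.imwrite("pics/c4.png",np.vstack([np.hstack([a,b]),np.hstack([c,np.zeros((230,240,3),np.uint8)])]))
E
```

```text
t 21.6333 p [0.5071 0.197  0.204 ] tool rotvec-x [ 0.004  0.001 -1.   ] F [-0.07  0.56 -0.34] Mtool [ 0.004 -0.032 -0.013] w 0.0868 q [ 0.17  0.44  1.66  0.    1.04 -1.37] tau [-0.015  0.05  -0.   ]
```

View pics/c4.png

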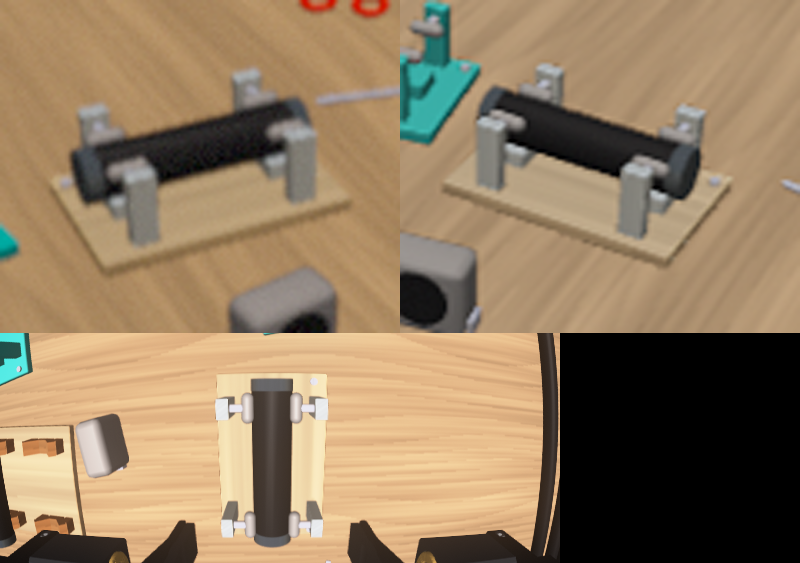

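```bash
python3 -c "
from rig import robot;print(robot.hand_in())"
```

```text
the job is handed in; nothing more can be done
None
```

I picked up only the tube at place 1. It showed a shifting weight, so I pressed it into the plywood clip holder and handed the job in at about 21.6 s. I did not lift tubes 2 and 3, so I have no comparison reading from a sound tube.

- **Finding the slug:** I tilted the tube 18–28° each way and read the wrist moment level after each tilt. It averaged about +0.05 to +0.06 N m after tilting one way and −0.04 to −0.05 N m after the other, with a standard error of about 0.01. This held over two full cycles.
- **Disagreement:** that swing of about 0.10–0.12 N m is less than the roughly 0.15 N m a 150 g slug should give. I took it as the slug because a sound tube should show no swing.
- **Seating:** the tube passed the jaws and came to rest at TCP height 29 mm, the same as when it lay in the rack, which means fully home. The highest force I read on the way down was about 7 N.
- **Last check:** after release, the pictures show the tube lying level and centred in both clips, with the gripper clear above it. I judged this by eye and did not measure it.
- **Position errors:** the fixed cameras put the tube about 4 mm too far in y, as the grasp showed, and about the same for the holder compared with the wrist camera. I corrected both using the grip forces and the wrist camera.

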